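Unlatch the reagent locker and open its door

TASK

Clear the one vessel that stands in the swing of the reagent locker's door by setting it upright on the middle of the white tile. Unlatch the locker: pull the spring collar on its roof straight up, turn it clockwise (seen from above) as far as it goes and let it drop into its notch so that it stays parked up; then swing the door open to about a right angle and let go. Leave the other vessels and the dropper bottle where they stand, and tip nothing over.

Things in the scene. Friction and masses are not known exactly. Their poses are not given: they have to be found in the camera images.
- locker: Grey painted steel locker, fixed to the bench, 200 (x) x 260 (y) x 220 mm high. Origin: centre of its underside; its front (door side) looks along its own -x, z up. Its door, 258 wide, 200 high and 15 mm thick, covers the front from 8 to 208 mm height and stands 15 mm proud of it. On the roof stands the latch, its vertical axis at (-65, -85) mm in this frame.
- collar_grip (a point): Point on the axis of the latch's round knurled steel collar, at the middle of its gripping barrel: 36 mm diameter, from 20 to 56 mm above the roof with the collar down; this point is then 40 mm above the roof. Above the barrel is a 43 mm wide flange, 56 to 63 mm, top of collar at 66 mm. Below the barrel, a fixed crown of 61 mm outer diameter and a 68 mm base plate rise to 18 mm above the roof: keep fingertips above that.
- collar_lift (a joint): Lift of the collar and its bolt, m: 0 down (bolt behind the door's lip, door locked), stop at 0.020. Spring load 4 N when down, 9 N at the stop, plus 2 N weight. A lug on the collar sits in a slot, so the collar turns only when lifted more than 0.014; pull to 0.016 to 0.019.
- collar_turn (a joint): Turn of the collar, rad, growing clockwise seen from above: 0 at the start, stop at 1.4. With the collar held up it turns almost freely. Beyond about 1.15 the lug, when the collar is let go, drops 3 mm into a notch and keeps the collar parked at a lift of about 0.011 (door released).
- door (a joint): Door angle, rad: 0 shut, growing as it swings out towards the locker's -x; stop at 1.75. It swings clockwise seen from above, easily (under 2 N at the handle), and stays where it is left.
- door_hinge (a point): Point on the vertical hinge line of the door, at roof height (220 mm): the left front edge of the locker, at (-100, 130) mm in the locker's frame.
- door_handle (a point): Where to grip the door's handle: a vertical round steel bar, 12 mm diameter, whose axis stands 55 mm in front of the hinge line's plane (40 mm clear of the door's face) and 175 mm from the hinge along the door. The bar spans 84 to 211 mm height and is carried by two 10 mm standoffs to the door at 105 and 150 mm height, so that its top 55 mm are free all round; this point is on the axis at 190 mm height. It moves with the door.
- flask_center (a point): Slim clear volumetric flask, 169 mm high; this point is on its axis half-way up (84.5 mm above its foot). Bulb 62 mm wide, foot 44 mm, neck 15 mm from 80 to 138 mm; white stopper 22 mm wide from 138 to 164 mm with a 30 mm rim on top (164 to 169): grip the stopper at about 150 mm height.
- conical_center (a point): Clear conical flask, 140 mm high; this point is on its axis half-way up (70 mm above its foot). Base 76 mm wide, neck 28 mm from 90 to 112 mm (lip 32 mm at 115); dark rubber stopper 22 mm wide from 115 to 140 mm: grip the stopper at about 128 mm height, or the neck.
- bottle_center (a point): Amber bottle with a paper label, 120 mm high; this point is on its axis half-way up (60 mm above its foot). Body 64 mm wide up to 66 mm, black cap 29 mm wide from 94 to 120 mm: grip the cap at about 107 mm height. Of flask, conical flask and bottle, one (it varies) stands within 220 mm of the hinge in front of the door, in its swing; the others stand clear of the swing.
- dropper_center (a point): Small white dropper bottle standing loose on the locker's roof: 34 mm wide, 60 mm high; this point is on its axis half-way up. A bystander.
- tile_top (a point): Centre of the top face of a white ceramic tile fixed on the bench, 180 x 180 mm, top at 8 mm height.

How it is judged:
By the outcome, as a careful person would: the job done as asked, in the order asked, and still so for the second after the job is handed in, with the robot touching nothing.
It also fails if it takes over 72 s, if anything falls off the work surface, if the arm or the gripper's body presses on something with over 40 N, if the wrist force passes 120 N, or if a joint passes its speed limit or range.

ROBOT

A 6-joint arm with a two-finger parallel gripper is mounted at the origin on the work surface. World frame = base frame: x ahead of the robot, y to its left, z up, the work surface at z = 0. Lengths are in m, angles in rad, forces in N, time in s.
With the tool pointing down it reaches from about 0.35 to 0.85 m from the base axis. Payload 8.1 kg.
Tool frame: the origin (TCP) lies between the finger pads; the fingertips stand 11 mm ahead of it and the grasp point (between the pads) lies 8 mm behind it (robot.tips_ahead is the distance from the TCP to the fingertips, in m); z points along the fingers, y is the line along which they close (so a half turn about z gives the same grasp; the last joint's range is limited). The gripper opens to 93 mm and grips with 3 to 60 N. Pads are 15 mm wide; open, the fingers measure 128 mm over their backs; the gripper's body (75 mm by 188 mm) begins 65 mm behind the grasp point.
Start: joints at [-1.198, 0.13, 1.488, -0, 1.523, -0.085], TCP at [0.265, -0.538, 0.23] pointing down, gripper open.
Joint ranges: [-2.96, 2.96], [-0.89, 2.26], [0.02, 2.5], [-1.34, 4.48], [0, 2.73], [-2.66, 2.66]. Speed limits (rad/s): [2.39, 2.39, 2.79, 3.14, 3.14, 3.14].

INTERFACE

Orientations are given as a rotation vector (axis times angle).
In Python, from plant import robot gives the robot as it stands. The module is installed in compiled form; this text tells all that it offers.
- The arm moves only by the tool move_arm, never from a script. Its argument "deltas" is one flat list of numbers, 7 for each row, row after row: the shift along the tool's x, y, z in m, then the turn, a rotation vector about the tool's x, y, z in rad, then the opening, from 0 (shut) to 1 (fully open). A call has 1 to 12 rows; each row is the pose to reach, as a shift and turn from the pose commanded when the call began, along the tool's axes at that moment; what a row does not reach only later rows make up. A row lasts 1/8 s, in which the tool goes at most 62.5 mm and 10.7 degrees, less where a joint would pass 70% of its speed; a pose out of reach is approached as far as the arm can. A call with a gripper value outside its range is refused whole. The fingers move at their own pace and stop on an object; "squeeze" is the grip in N (left out, the last holds). Time passes only in rows, so rows that repeat a pose let the fingers close. It gives the time, the measured TCP pose, the force, the opening and the grip force at its end, in the units of the state.
- robot.read_state(): the state, without advancing time (a new reading comes with each control period).
- robot.read_camera(name): name is "scene" or "top" or "wrist"; returns (picture, depth): 420x560x3 uint8, red, green, blue; 420x560 float32, m along the optical axis (not along the pixel's ray), 0 where there is no reading.
- robot.camera_model(name): a dict with "K" (3x3 intrinsics, pixels), "R" (3x3) and "t" (3): a world point X has camera coordinates R X + t; the wrist camera has in their place "tool_from_camera" (4x4, takes a point from camera to tool coordinates, whose origin is the TCP and whose axes are the flange's). Camera axes: x right, y down, z forward; pixel columns grow to the right and rows downward; lengths in m; the calibration is good to about 2 mm. A picture is of the moment at which its call begins: read the wrist's pose just before it. camera_model takes no time and is no camera call.
- robot.close_job(): hands the job in; it is judged then, once.
Trained networks look in the newest picture that a camera, given by its name, has taken for a name from the list of things; names that differ only in an ending like _2 or _b are one class to them, and where a whole thing is asked for, a point or a joint stands for the part that bears it (a point fixed in the world has none). Each returns a list of dicts, best first, with "confidence" (0 to 1); they miss things now and then, are a little off and sometimes report something else, mostly with a low value. They report only what shows in the picture. A call takes as long as a camera call.
- robot.recognise(camera, label): "uv" ([column, row] in pixels, amid what is visible of it).
The state is a dict: "t": time; "q": joint angles; "dq": joint speeds; "joint_torque": joint torques, N m; "tool_pos": TCP position; "orientation": TCP orientation; "force": force on the tool from outside, world axes, zero at the start; "wrist_torque": the same for the moment, N m; "opening": finger opening in m; "gripper_force": force on a finger pad.
Only numpy, scipy, OpenCV 4.12 (cv2) and the standard library are available. Lean on these libraries where they do the work, as an engineer would, in place of code of your own. Each camera call takes 0.05 s, during which the arm holds its last target. There are 200 camera calls.

## Working session

There is one attempt and no reset: what is moved stays moved. The work goes in short steps, Python scripts to look and compute and a tool call to move; the robot and the scene stay as the last step left them, time stands still between calls to the robot, and variables do not carry over. Pictures are saved under pics/ and viewed, at most 10 in all, crops included, and the job is handed in when it is done.

Besides the shell and the picture viewer there is one more tool, called after "Emit:" as a command line: name --argument value ..., lists and objects as JSON in quotes. move_arm: Moves the arm, as the interface text tells. Its arguments: {"type":"object","properties":{"deltas":{"type":"array","items":{"type":"number"}},"squeeze":{"type":"number"}},"required":["deltas"]}

```bash
mkdir -p pics; cat > h.py <<'E'
import numpy as np, cv2
from plant import robot
from scipy.spatial.transform import Rotation as Ro
def cam(name):
    s=robot.read_state(); p,d=robot.read_camera(name); m=robot.camera_model(name)
    K=np.array(m["K"])
    if name=="wrist":
        T=np.eye(4);T[:3,:3]=Ro.from_rotvec(s["orientation"]).as_matrix();T[:3,3]=s["tool_pos"]
        W=T@np.array(m["tool_from_camera"])
    else:
        W=np.eye(4);R=np.array(m["R"]);W[:3,:3]=R.T;W[:3,3]=-R.T@np.array(m["t"])
    v,u=np.mgrid[:d.shape[0],:d.shape[1]]
    P=np.stack([(u-K[0,2])/K[0,0]*d,(v-K[1,2])/K[1,1]*d,d],-1)@W[:3,:3].T+W[:3,3]
    P[d==0]=np.nan
    return p,d,P,K,W
def save(n,p): cv2.imwrite("pics/"+n,p[:,:,::-1])
E
python3 - <<'E'
from h import *
s=robot.read_state();print(s["t"],s["tool_pos"],s["orientation"],s["opening"],robot.tips_ahead)
for c in("top","scene"):
    p,d,P,K,W=cam(c);save(c+"0.png",p);np.savez(c+"0.npz",p=p,d=d,P=P,K=K,W=W);print(c,W[:3,3].round(3),W[:3,2].round(2))
    for l in["locker","collar_grip","door_handle","flask_center","conical_center","bottle_center","dropper_center","tile_top"]:
        for r in robot.recognise(c,l)[:2]:
            u,v=np.round(r["uv"]).astype(int);print(l,u,v,round(r["confidence"],2),P[v,u].round(3))
E
```

```text
0.0 [ 0.26499306 -0.53771662  0.22861383] [-3.05795145e+00 -7.12391635e-01  4.35857863e-04] 0.09313191773575051 0.011
top [0.47  0.04  1.189] [ 0.1   0.01 -1.  ]
locker 394 217 0.79 [ 0.547 -0.218  0.221]
collar_grip 378 250 0.6 [ 0.473 -0.168  0.286]
door_handle 352 215 0.61 [ 0.552 -0.129  0.194]
door_handle 440 183 0.21 [ 0.618 -0.301  0.273]
flask_center 251 224 0.55 [0.527 0.102 0.171]
conical_center 350 135 0.95 [ 0.77  -0.143  0.075]
bottle_center 308 208 0.97 [ 0.573 -0.034  0.117]
bottle_center 171 235 0.65 [0.501 0.327 0.008]
dropper_center 250 226 0.73 [0.522 0.105 0.167]
dropper_center 438 185 0.6 [ 0.614 -0.3    0.267]
scene [ 1.218 -0.206  0.641] [-0.78  0.27 -0.56]
locker 155 266 0.8 [ 0.685 -0.233  0.199]
collar_grip 165 170 0.91 [ 0.488 -0.184  0.27 ]
door_handle 212 238 0.79 [ 0.383 -0.095 -0.   ]
door_handle 152 266 0.32 [ 0.686 -0.238  0.201]
flask_center 309 239 0.81 [0.548 0.108 0.064]
conical_center 223 367 0.74 [ 0.807 -0.159  0.057]
bottle_center 252 271 0.88 [ 0.609 -0.05   0.065]
dropper_center 99 232 0.7 [ 0.634 -0.308  0.252]
tile_top 377 231 0.89 [0.513 0.319 0.009]
tile_top 166 171 0.63 [ 0.488 -0.182  0.267]
```

View pics/top0.png

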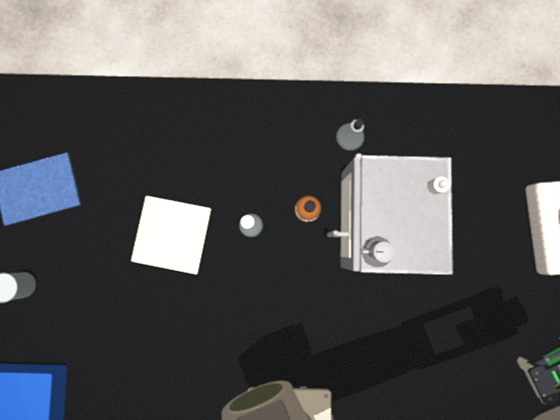

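View pics/scene0.png

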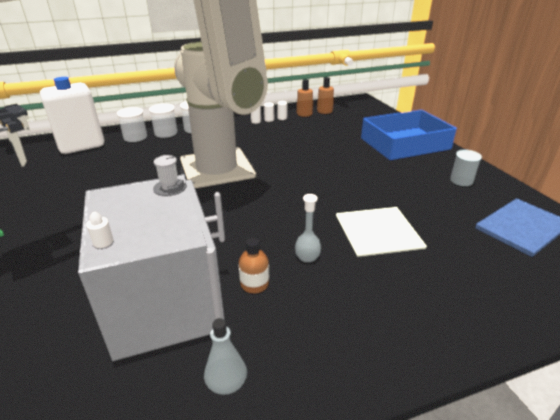

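The top view shows the locker's door side facing left (+y), the collar at (378,250), the handle at (340,234), and the hinge at the upper left, near (357,157). The bottle at (308,208) stands about 0.15 m from the hinge, so it is in the swing. The flask (251,224) and the conical flask (350,135) appear to be clear. Next I'll fit precise poses.

```bash
cat > fit.py <<'E'
from h import *
D=np.load("top0.npz");P=D["P"];z=P[...,2]
S=np.load("scene0.npz")["P"]
# roof
def roofrect(P):
    m=(np.abs(P[...,2]-.22)<.006)&(P[...,0]>.35)&(P[...,0]<.85)&(P[...,1]>-.45)&(P[...,1]<-.05)
    n,l,st,_=cv2.connectedComponentsWithStats(m.astype(np.uint8));k=1+np.argmax(st[1:,4])
    return P[l==k]
R=roofrect(P);r=cv2.minAreaRect((R[:,:2]*1000).astype(np.float32));print("roof",r,np.median(R[:,2]))
R=roofrect(S);print("roof scene",cv2.minAreaRect((R[:,:2]*1000).astype(np.float32)),np.median(R[:,2]))
def circ(P,lo,hi,c,rad,n):
    m=(P[...,2]>lo)&(P[...,2]<hi)&(np.hypot(P[...,0]-c[0],P[...,1]-c[1])<rad);Q=P[m]
    if len(Q)>3:
        (x,y),rr=cv2.minEnclosingCircle((Q[:,:2]*1000).astype(np.float32));print(n,len(Q),"circ",round(x,1),round(y,1),round(rr,1),"mean",Q.mean(0).round(4))
for nm,PP in(("top",P),("scn",S)):
    circ(PP,.112,.13,(.573,-.034),.03,nm+" cap top 29"); circ(PP,.276,.29,(.473,-.168),.04,nm+" collar top 43")
    circ(PP,.16,.175,(.525,.103),.03,nm+" flask 30");circ(PP,.185,.218,(.55,-.1),.06,nm+" handle")
    circ(PP,.13,.145,(.8,-.16),.06,nm+" conical stop")
    circ(PP,.27,.285,(.615,-.3),.04,nm+" dropper")
    m=(np.abs(PP[...,2]-.008)<.004)&(np.hypot(PP[...,0]-.5,PP[...,1]-.325)<.14);m&=(np.load(("top" if nm=="top" else "scene")+"0.npz")["p"].min(-1)>150)
    print(nm,"tile",cv2.minAreaRect((PP[m][:,:2]*1000).astype(np.float32)),np.median(PP[m][:,2]))
E
python3 fit.py
```

```text
roof ((555.5291748046875, -244.20187377929688), (201.3450164794922, 260.3144836425781), 89.90752410888672) 0.2183614019734777
roof scene ((555.81396484375, -245.92538452148438), (200.57276916503906, 265.244140625), 89.80767059326172) 0.2195644370446464
top cap top 29 105 circ 578.7 -35.9 14.1 mean [ 0.5785 -0.0362  0.1184]
top collar top 43 341 circ 470.3 -179.2 21.4 mean [ 0.4705 -0.1781  0.2836]
top flask 30 120 circ 532.7 113.0 14.6 mean [0.5326 0.1131 0.1678]
top handle 485 circ 549.9 -115.3 53.4 mean [ 0.5472 -0.1355  0.2071]
top conical stop 67 circ 785.4 -152.2 11.2 mean [ 0.7841 -0.152   0.1373]
top dropper 57 circ 617.5 -308.3 9.1 mean [ 0.6169 -0.307   0.275 ]
top tile ((503.4521179199219, 329.81304931640625), (180.36935424804688, 180.1444091796875), 80.23809814453125) 0.007125857397840996
scn cap top 29 116 circ 580.3 -38.9 15.2 mean [ 0.5833 -0.0398  0.1183]
scn collar top 43 216 circ 472.8 -180.6 21.9 mean [ 0.4787 -0.1812  0.2836]
scn flask 30 99 circ 534.0 111.1 15.7 mean [0.5365 0.1095 0.1677]
scn handle 241 circ 549.7 -118.5 50.5 mean [ 0.5411 -0.1247  0.2049]
scn conical stop 161 circ 786.7 -155.0 10.9 mean [ 0.7887 -0.1552  0.1379]
scn dropper 83 circ 619.3 -310.1 8.9 mean [ 0.6223 -0.3097  0.2753]
scn tile ((504.5936279296875, 326.73626708984375), (181.7278289794922, 183.9153594970703), 80.3585205078125) 0.007241472014271277
```

```bash
cat > go.py <<'E'
import sys
from h import *
def Rt(yaw):
    y=np.radians(yaw);c,s=np.cos(y),np.sin(y)
    return np.array([[-s,c,0],[c,s,0],[0,0,-1]])  # columns: tool x, tool y=(c,s,0), z down
def tgt(args):
    s=robot.read_state();R=Ro.from_rotvec(s["orientation"]).as_matrix()
    print("t",round(s["t"],2),"pos",s["tool_pos"].round(4) if hasattr(s["tool_pos"],"round") else s["tool_pos"],"yaw",round(np.degrees(np.arctan2(R[1,1],R[0,1])),2),"F",np.round(s["force"],1),"open",round(s["opening"],4))
    for a in args:
        x,y,z,w=map(float,a.split(","))
        print(a,(R.T@(np.array([x,y,z])-s["tool_pos"])).round(4),Ro.from_matrix(R.T@Rt(w)).as_rotvec().round(4))
if __name__=="__main__":tgt(sys.argv[1:])
E
python3 go.py .265,-.538,.34,-63.8 .579,-.0365,.34,-15 .579,-.0365,.1,-15
```

```text
t 0.9 pos [ 0.2652 -0.5382  0.2296] yaw -63.77 F [-0.2  0.9  0.2] open 0.0929
.265,-.538,.34,-63.8 [-1.000e-04 -3.000e-04 -1.104e-01] [-0.     -0.      0.0006]
.579,-.0365,.34,-15 [ 0.5032 -0.3113 -0.1104] [-0.     -0.     -0.8512]
.579,-.0365,.1,-15 [ 0.5032 -0.3113  0.1296] [-0.     -0.     -0.8512]
```

Emit:
move_arm --deltas '[0,0,-0.055,0,0,0,1,0,0,-0.11,0,0,0,1,0.503,-0.311,-0.11,0,0,-0.851,1,0.503,-0.311,-0.11,0,0,-0.851,1,0.503,-0.311,-0.11,0,0,-0.851,1,0.503,-0.311,-0.11,0,0,-0.851,1,0.503,-0.311,-0.11,0,0,-0.851,1,0.503,-0.311,-0.11,0,0,-0.851,1,0.503,-0.311,-0.11,0,0,-0.851,1,0.503,-0.311,-0.11,0,0,-0.851,1,0.503,-0.311,-0.11,0,0,-0.851,1,0.503,-0.311,-0.11,0,0,-0.851,1]'

```text
t: 2.4
tool_pos: [0.58, -0.0338, 0.3394]
orientation: [-2.489, -1.916, -0.0]
force: [-0.3, -0.9, -0.2]
opening: 0.093
gripper_force: 0.0
```

```bash
python3 - <<'E'
from h import *
import go
p,d,P,K,W=cam("wrist");save("w1.png",p)
m=(P[...,2]>.112)&(P[...,2]<.13)&(np.hypot(P[...,0]-.579,P[...,1]+.0365)<.03);Q=P[m]
if len(Q)>3: print(len(Q),cv2.minEnclosingCircle((Q[:,:2]*1000).astype(np.float32)),Q.mean(0))
go.tgt([".579,-.0365,.34,-15",".579,-.0365,.1,-15"])
E
```

```text
618 ((579.3018188476562, -38.459938049316406), 14.422139167785645) [ 0.5795831  -0.03765733  0.11960515]
t 2.45 pos [ 0.5808 -0.0319  0.3391] yaw -14.78 F [-1.   1.9  0.6] open 0.093
.579,-.0365,.34,-15 [-0.0049 -0.0005 -0.0009] [-0.0003 -0.0019  0.0038]
.579,-.0365,.1,-15 [-0.0054 -0.0004  0.2391] [-0.0003 -0.0019  0.0038]
```

Emit:
move_arm --deltas '[0,0,0.06,0,0,0,1,0,0,0.11,0,0,0,1,0,0,0.16,0,0,0,1,0,0,0.2,0,0,0,1,0,0,0.225,0,0,0,1,0,0,0.24,0,0,0,1,0,0,0.24,0,0,0,0.7,0,0,0.24,0,0,0,0.5,0,0,0.24,0,0,0,0.3,0,0,0.24,0,0,0,0.2,0,0,0.24,0,0,0,0.2,0,0,0.24,0,0,0,0.2]' --squeeze 20

```text
t: 3.95
tool_pos: [0.579, -0.0369, 0.0997]
orientation: [2.492, 1.912, 0.0]
force: [0.4, 0.3, -0.6]
opening: 0.0375
gripper_force: 0.0
```

```bash
python3 go.py .579,-.0365,.25,-15 .504,.328,.25,-15 .504,.328,.11,-15
```

```text
t 3.95 pos [ 0.579  -0.0369  0.0997] yaw -15.01 F [ 0.4  0.3 -0.6] open 0.0375
.579,-.0365,.25,-15 [ 4.000e-04 -1.000e-04 -1.503e-01] [ 0.0001 -0.     -0.0001]
.504,.328,.25,-15 [ 0.333  -0.1669 -0.1503] [ 0.0001 -0.     -0.0001]
.504,.328,.11,-15 [ 0.333  -0.1669 -0.0103] [ 0.0001 -0.     -0.0001]
```

Emit:
move_arm --deltas '[0,0,0,0,0,0,0,0,0,0,0,0,0,0,0,0,0,0,0,0,0,0,0,0,0,0,0,0,0,0,0,0,0,0,0,0,0,0,0,0,0,0,0,0,-0.01,0,0,0,0,0,0,-0.03,0,0,0,0]' --squeeze 20

```text
t: 4.95
tool_pos: [0.578, -0.0368, 0.1295]
orientation: [-2.491, -1.911, 0.003]
force: [0.1, -0.2, -2.5]
opening: 0.0288
gripper_force: 20.0
```

Emit:
move_arm --deltas '[0,0,-0.04,0,0,0,0,0,0,-0.09,0,0,0,0,0,0,-0.14,0,0,0,0,0,0,-0.18,0,0,0,0,0.02,-0.01,-0.2,0,0,0,0,0.06,-0.03,-0.2,0,0,0,0,0.1,-0.05,-0.2,0,0,0,0,0.145,-0.073,-0.2,0,0,0,0,0.19,-0.095,-0.2,0,0,0,0,0.235,-0.118,-0.2,0,0,0,0,0.28,-0.14,-0.2,0,0,0,0,0.315,-0.158,-0.2,0,0,0,0]'

```text
t: 6.45
tool_pos: [0.506, 0.311, 0.3296]
orientation: [-2.49, -1.914, 0.001]
force: [0.6, 0.5, -2.9]
opening: 0.0286
gripper_force: 20.0
```

Emit:
move_arm --deltas '[0.018,-0.009,0,0,0,0,0,0.018,-0.009,0.04,0,0,0,0,0.018,-0.009,0.09,0,0,0,0,0.018,-0.009,0.14,0,0,0,0,0.018,-0.009,0.18,0,0,0,0,0.018,-0.009,0.2,0,0,0,0,0.018,-0.009,0.205,0,0,0,0,0.018,-0.009,0.21,0,0,0,0]'

```text
t: 7.45
tool_pos: [0.5051, 0.3286, 0.1215]
orientation: [2.492, 1.912, 0.005]
force: [0.7, 1.0, -3.4]
opening: 0.0286
gripper_force: 20.0
```

```bash
python3 - <<'E'
from h import *
import go
go.tgt([".504,.328,.108,-15"])
p,d,P,K,W=cam("scene");save("s2.png",p[100:400,200:500].repeat(2,0).repeat(2,1))
E
```

```text
t 7.45 pos [0.5051 0.3286 0.1215] yaw -15.02 F [ 0.7  1.  -3.4] open 0.0286
.504,.328,.108,-15 [-0.0009 -0.001   0.0135] [ 0.0023 -0.0021 -0.0003]
```

View pics/s2.png

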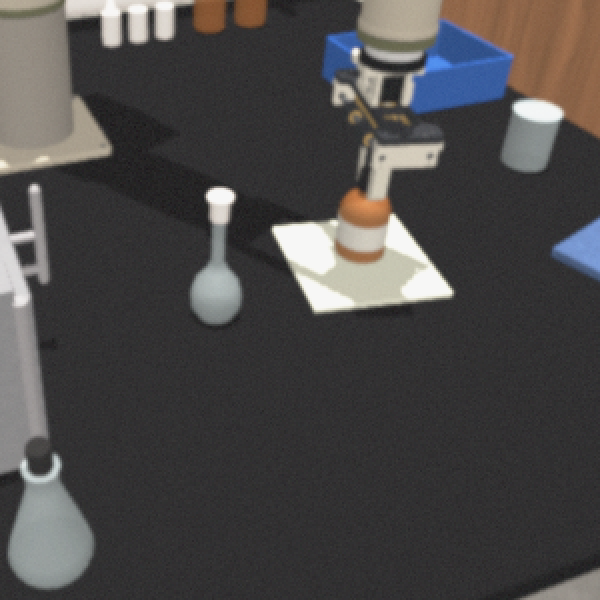

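The bottle hangs upright over the tile (crop about (362,230)), and the flask and conical flask are still standing. I'll lower it gently and release.

Emit:
move_arm --deltas '[-0.001,0,0.006,0,0,0,0,-0.001,0,0.01,0,0,0,0,-0.001,0,0.012,0,0,0,0,-0.001,0,0.013,0,0,0,0,-0.001,0,0.013,0,0,0,0]'

```text
t: 8.12
tool_pos: [0.5041, 0.3272, 0.1075]
orientation: [2.492, 1.912, 0.002]
force: [-1.7, -1.4, 4.5]
opening: 0.0282
gripper_force: 20.0
```

Emit:
move_arm --deltas '[0,0,0,0,0,0,0.35,0,0,0,0,0,0,0.5,0,0,0,0,0,0,0.6,0,0,0,0,0,0,0.6,0,0,0,0,0,0,0.6,0,0,-0.03,0,0,0,0.6,0,0,-0.08,0,0,0,0.6,0,0,-0.13,0,0,0,0.6,0,0,-0.19,0,0,0,0.6,0,0,-0.24,0,0,0,0.6,0,0,-0.25,0,0,0,0.6,0,0,-0.25,0,0,0,0.6]'

```text
t: 9.62
tool_pos: [0.5039, 0.3271, 0.357]
orientation: [2.492, 1.912, 0.002]
force: [-0.1, -0.3, -0.6]
opening: 0.0559
gripper_force: 0.0
```

```bash
python3 - <<'E'
from h import *
import go
go.tgt([".471,-.18,.3575,45",".471,-.18,.254,45"])
p,d,P,K,W=cam("top")
m=(P[...,2]>.115)&(P[...,2]<.135)&(np.hypot(P[...,0]-.504,P[...,1]-.328)<.06);Q=P[m]
print(len(Q),cv2.minEnclosingCircle((Q[:,:2]*1000).astype(np.float32)) if len(Q)>3 else 0,Q.mean(0))
E
```

```text
t 9.62 pos [0.5039 0.3271 0.357 ] yaw -15.01 F [-0.1 -0.3 -0.6] open 0.0559
.471,-.18,.3575,45 [-0.4984  0.0996 -0.0008] [ 1.2000e-03 -3.0000e-04 -1.0474e+00]
.471,-.18,.254,45 [-0.4984  0.0995  0.1027] [ 1.2000e-03 -3.0000e-04 -1.0474e+00]
119 ((502.5871276855469, 326.5242614746094), 14.463905334472656) [0.50283556 0.32568857 0.12586528]
```

Emit:
move_arm --deltas '[-0.498,0.0995,0,0,0,-1.047,0.75,-0.498,0.0995,0,0,0,-1.047,0.75,-0.498,0.0995,0,0,0,-1.047,0.75,-0.498,0.0995,0,0,0,-1.047,0.75,-0.498,0.0995,0,0,0,-1.047,0.75,-0.498,0.0995,0,0,0,-1.047,0.75,-0.498,0.0995,0,0,0,-1.047,0.75,-0.498,0.0995,0,0,0,-1.047,0.75,-0.498,0.0995,0,0,0,-1.047,0.75,-0.498,0.0995,0,0,0,-1.047,0.75,-0.498,0.0995,0,0,0,-1.047,0.75,-0.498,0.0995,0,0,0,-1.047,0.75]'

```text
t: 11.18
tool_pos: [0.4708, -0.1786, 0.3559]
orientation: [-1.2, -2.902, -0.0]
force: [0.0, -0.8, -0.6]
opening: 0.0701
gripper_force: 0.0
```

```bash
python3 - <<'E'
from h import *
import go,time
p,d,P,K,W=cam("wrist")
p,d,P,K,W=cam("wrist");save("w2.png",p)
for c in((.471,-.18),):
    m=(P[...,2]>.278)&(P[...,2]<.292)&(np.hypot(P[...,0]-c[0],P[...,1]-c[1])<.035);Q=P[m]
    print(len(Q),cv2.minEnclosingCircle((Q[:,:2]*1000).astype(np.float32)) if len(Q)>3 else 0,Q.mean(0))
go.tgt([".471,-.18,.254,45"])
E
```

```text
3302 ((470.154296875, -180.87469482421875), 21.65920066833496) [ 0.46899844 -0.17952102  0.28531594]
t 11.28 pos [ 0.471  -0.1787  0.3565] yaw 45.08 F [ 0.2 -0.5 -1.3] open 0.0699
.471,-.18,.254,45 [-0.001  -0.0009  0.1025] [ 0.0001 -0.0002  0.0014]
```

View pics/w2.png

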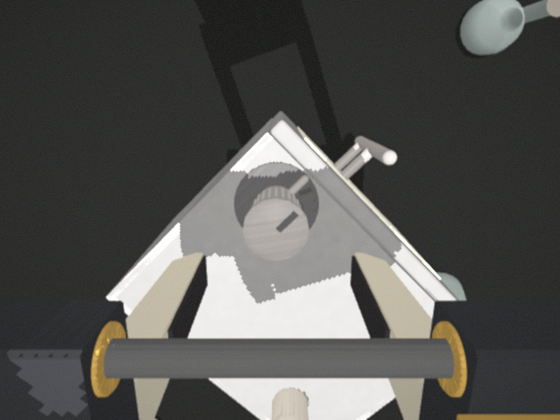

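The wrist view shows the collar, at (275,228), centred between the fingers; nothing stands between them and the collar. Now I'll descend and grip.

Emit:
move_arm --deltas '[-0.001,0,0.04,0,0,0,0.75,-0.001,0,0.075,0,0,0,0.75,-0.001,0,0.095,0,0,0,0.75,-0.001,0,0.103,0,0,0,0.75,-0.001,0,0.103,0,0,0,0.3,-0.001,0,0.103,0,0,0,0.1,-0.001,0,0.103,0,0,0,0,-0.001,0,0.103,0,0,0,0,-0.001,0,0.103,0,0,0,0,-0.001,0,0.103,0,0,0,0,-0.001,0,0.103,0,0,0,0]' --squeeze 50

```text
t: 12.65
tool_pos: [0.4717, -0.1812, 0.2549]
orientation: [1.203, 2.9, -0.001]
force: [-2.4, -2.5, 5.4]
opening: 0.041
gripper_force: 50.0
```

The opening reads 41 mm rather than 36, so the pads are likely catching the flange. I'll reopen, go 3 mm lower and grip again.

Emit:
move_arm --deltas '[0,0,0,0,0,0,0.55,0,0,0,0,0,0,0.55,0,0,0.003,0,0,0,0.55,0,0,0.003,0,0,0,0.55,0,0,0.003,0,0,0,0.2,0,0,0.003,0,0,0,0,0,0,0.003,0,0,0,0,0,0,0.003,0,0,0,0,0,0,0.003,0,0,0,0]' --squeeze 50

```text
t: 13.78
tool_pos: [0.4712, -0.1807, 0.2506]
orientation: [-1.203, -2.902, 0.001]
force: [-4.1, -4.7, -0.4]
opening: 0.0407
gripper_force: 50.0
```

```bash
python3 - <<'E'
from h import *
import go
p,d,P,K,W=cam("wrist")
q,_,_,_,_=cam("scene")
a=cv2.resize(p[100:350,120:440],(780,600));save("w3.png",np.hstack([cv2.resize(p,(400,300)),cv2.resize(q[130:220,110:230],(400,300),interpolation=cv2.INTER_CUBIC)]))
m=(P[...,2]>.278)&(P[...,2]<.31)&(np.hypot(P[...,0]-.471,P[...,1]+.18)<.035);print(P[m].mean(0),m.sum())
go.tgt([])
E
```

```text
[ 0.46487974 -0.17469     0.28749884] 10324
t 13.88 pos [ 0.4713 -0.1807  0.2506] yaw 44.96 F [-4.2 -2.6  0.3] open 0.0407
```

View pics/w3.png

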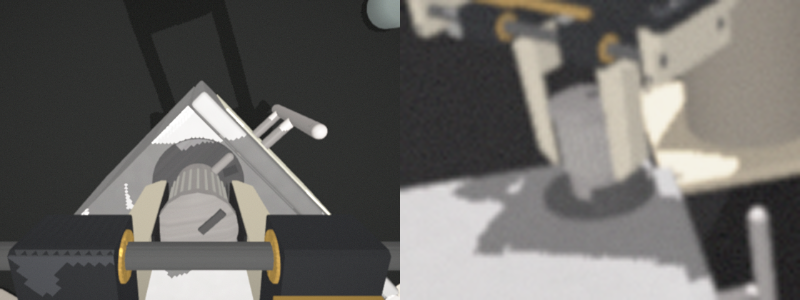

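The fingers sit around the ribbed barrel, with the flange above, at (200,215). The hold looks usable, so I'll test it with a small lift.

Emit:
move_arm --deltas '[0,0,-0.002,0,0,0,0,0,0,-0.004,0,0,0,0,0,0,-0.006,0,0,0,0,0,0,-0.006,0,0,0,0]' --squeeze 60

```text
t: 14.38
tool_pos: [0.4711, -0.1805, 0.2561]
orientation: [-1.203, -2.901, 0.0]
force: [-3.3, -3.2, -6.8]
opening: 0.0407
gripper_force: 60.0
```

```bash
python3 - <<'E'
from h import *
import go
p,d,P,K,W=cam("wrist")
m=(P[...,2]>.274)&(P[...,2]<.31)&(np.hypot(P[...,0]-.471,P[...,1]+.18)<.018);print(np.percentile(P[m][:,2],[10,50,90]),m.sum())
p,d,P,K,W=cam("scene")
m=(P[...,2]>.274)&(P[...,2]<.31)&(np.hypot(P[...,0]-.471,P[...,1]+.18)<.018);print(np.percentile(P[m][:,2],[10,50,90]),m.sum())
go.tgt([])
E
```

```text
[0.29042669 0.29142258 0.29255338] 4653
[0.27681044 0.29047059 0.29155936] 121
t 14.47 pos [ 0.4711 -0.1805  0.256 ] yaw 44.97 F [-2.8 -4.1 -7.7] open 0.0404
```

Emit:
move_arm --deltas '[0,0,-0.004,0,0,0,0,0,0,-0.008,0,0,0,0,0,0,-0.012,0,0,0,0,0,0,-0.012,0,0,0,0]'

```text
t: 14.98
tool_pos: [0.471, -0.1804, 0.2679]
orientation: [-1.202, -2.901, 0.0]
force: [-2.6, -4.4, -10.0]
opening: 0.0405
gripper_force: 60.0
```

Emit:
move_arm --deltas '[0,0,0,0,0,0.08,0,0,0,0,0,0,0.2,0,0,0,0,0,0,0.32,0]'

```text
t: 15.35
tool_pos: [0.4711, -0.1803, 0.2676]
orientation: [-1.654, -2.669, 0.0]
force: [-1.3, -3.3, -10.4]
opening: 0.0407
gripper_force: 60.0
```

```bash
python3 -c "
import go;from h import *
go.tgt([]);print(robot.read_state()['wrist_torque'])"
```

```text
t 15.35 pos [ 0.4711 -0.1803  0.2676] yaw 26.42 F [ -1.3  -3.3 -10.4] open 0.0407
[-0.63483637  0.03996605  0.03552534]
```

Emit:
move_arm --deltas '[0,0,0,0,0,0.15,0,0,0,0,0,0,0.3,0,0,0,0,0,0,0.45,0,0,0,0,0,0,0.6,0,0,0,0,0,0,0.75,0,0,0,0,0,0,0.88,0,0,0,0,0,0,0.98,0,0,0,0,0,0,1.05,0,0,0,0,0,0,1.08,0,0,0,0,0,0,1.08,0]'

```text
t: 16.6
tool_pos: [0.4716, -0.1807, 0.2679]
orientation: [2.79, 1.444, -0.0]
force: [0.1, -5.8, -11.2]
opening: 0.0409
gripper_force: 60.0
```

```bash
python3 -c "
import go;from h import *
go.tgt([]);print(robot.read_state()['wrist_torque'])"
```

```text
t 16.6 pos [ 0.4716 -0.1807  0.2679] yaw -35.27 F [  0.1  -5.8 -11.2] open 0.0409
[-1.02272383 -0.30800863  0.00992805]
```

Emit:
move_arm --deltas '[0,0,0,0,0,0.02,0,0,0,0.002,0,0,0.02,0,0,0,0.004,0,0,0.01,0,0,0,0.006,0,0,0,0,0,0,0.006,0,0,0,0]'

```text
t: 17.23
tool_pos: [0.4716, -0.1807, 0.2621]
orientation: [2.789, 1.445, -0.0]
force: [0.2, -5.6, -8.5]
opening: 0.0406
gripper_force: 60.0
```

Emit:
move_arm --deltas '[0,0,0,0,0,0,0.6,0,0,0,0,0,0,0.7,0,0,0,0,0,0,0.75,0,0,0,0,0,0,0.75,0,0,0,0,0,0,0.75,0,0,-0.03,0,0,0,0.75,0,0,-0.07,0,0,0,0.75,0,0,-0.1,0,0,0,0.75,0,0,-0.1,0,0,0,0.75,0,0,-0.1,0,0,0,0.75]'

```text
t: 18.48
tool_pos: [0.4713, -0.1804, 0.3615]
orientation: [-2.789, -1.444, 0.001]
force: [0.4, -0.1, -0.8]
opening: 0.0696
gripper_force: 0.0
```

```bash
python3 - <<'E'
from h import *
import go
p,d,P,K,W=cam("wrist");save("w4.png",p)
m=(P[...,2]>.274)&(P[...,2]<.315)&(np.hypot(P[...,0]-.471,P[...,1]+.18)<.018);print(np.percentile(P[m][:,2],[10,50,90]),m.sum())
go.tgt([".511,-.0895,.36,0",".511,-.0895,.182,0"])
m=(P[...,2]>.195)&(P[...,2]<.216)&(P[...,1]>-.11)&(P[...,1]<-.06)&(abs(P[...,0]-.51)<.03);print(P[m].mean(0),m.sum())
E
```

```text
[0.2953092  0.29633073 0.29740937] 2482
t 18.52 pos [ 0.4711 -0.1803  0.361 ] yaw -35.24 F [-0.3 -0.2 -0.6] open 0.0699
.511,-.0895,.36,0 [ 0.0972 -0.0198  0.001 ] [-2.200e-03 -4.000e-04 -6.151e-01]
.511,-.0895,.182,0 [ 0.0973 -0.0194  0.179 ] [-2.200e-03 -4.000e-04 -6.151e-01]
[ 0.510863   -0.09138058  0.20845847] 204
```

View pics/w4.png

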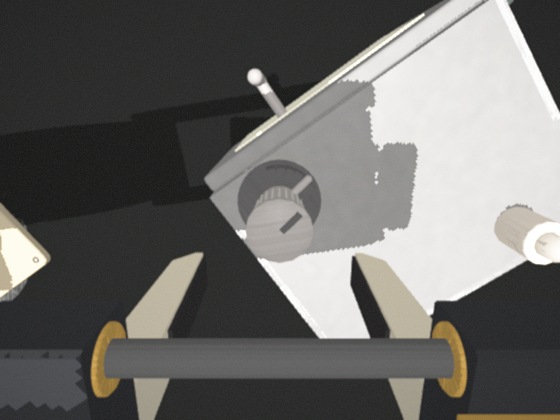

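The collar top is now at 0.296 m, so its lift is about 11 mm and it is parked. Its slot mark, at (290,222), has turned along with the tool. Next is the handle.

Emit:
move_arm --deltas '[0.097,-0.019,0,0,0,-0.17,0.75,0.097,-0.019,0,0,0,-0.34,0.75,0.097,-0.019,0,0,0,-0.5,0.75,0.097,-0.019,0,0,0,-0.615,0.75,0.097,-0.019,0.04,0,0,-0.615,0.6,0.097,-0.019,0.09,0,0,-0.615,0.6,0.097,-0.019,0.135,0,0,-0.615,0.6,0.097,-0.019,0.165,0,0,-0.615,0.6,0.097,-0.019,0.179,0,0,-0.615,0.6,0.097,-0.019,0.179,0,0,-0.615,0.4]'

```text
t: 19.77
tool_pos: [0.511, -0.09, 0.1824]
orientation: [-2.22, -2.22, 0.002]
force: [0.6, 0.7, -0.0]
opening: 0.0496
gripper_force: 0.0
```

Emit:
move_arm --deltas '[0,0,0,0,0,0,0.3,0,0,0,0,0,0,0.15,0,0,0,0,0,0,0.05,0,0,0,0,0,0,0,0,0,0,0,0,0,0,0,0,0,0,0,0,0,0,0,0,0,0,0,0,0,0,0,0,0,0,0]' --squeeze 15

```text
t: 20.78
tool_pos: [0.5112, -0.0901, 0.1841]
orientation: [-2.22, -2.221, 0.001]
force: [-5.7, 1.5, 5.7]
opening: 0.0114
gripper_force: 15.0
```

```bash
python3 - <<'E'
from h import *
import go
H=np.array([.6855,-.1445])
def pos(th): c,s=np.cos(th),np.sin(th);return H+np.array([[c,s],[-s,c]])@[-.175,.055]
p0=pos(0)
for d in range(0,95,5):
    q=pos(np.radians(d))-p0; print(d,"x",round(q[1],4),"y",round(q[0],4),"rz",round(np.radians(d),3))
go.tgt([])
E
```

```text
0 x 0.0 y 0.0 rz 0.0
5 x 0.015 y 0.0055 rz 0.087
10 x 0.0296 y 0.0122 rz 0.175
15 x 0.0434 y 0.0202 rz 0.262
20 x 0.0565 y 0.0294 rz 0.349
25 x 0.0688 y 0.0396 rz 0.436
30 x 0.0801 y 0.0509 rz 0.524
35 x 0.0904 y 0.0632 rz 0.611
40 x 0.0996 y 0.0763 rz 0.698
45 x 0.1076 y 0.0901 rz 0.785
50 x 0.1144 y 0.1046 rz 0.873
55 x 0.1199 y 0.1197 rz 0.96
60 x 0.1241 y 0.1351 rz 1.047
65 x 0.1268 y 0.1509 rz 1.134
70 x 0.1283 y 0.1668 rz 1.222
75 x 0.1283 y 0.1828 rz 1.309
80 x 0.1269 y 0.1988 rz 1.396
85 x 0.1241 y 0.2145 rz 1.484
90 x 0.12 y 0.23 rz 1.571
t 20.77 pos [ 0.5112 -0.0901  0.1841] yaw 0.0 F [-5.7  1.5  5.7] open 0.0114
```

Emit:
move_arm --deltas '[0.007,0.002,0,0,0,0.04,0,0.015,0.0055,0,0,0,0.087,0,0.0225,0.009,0,0,0,0.13,0,0.0296,0.0122,0,0,0,0.175,0]'

```text
t: 21.28
tool_pos: [0.5239, -0.0602, 0.1841]
orientation: [-2.408, -2.017, 0.0]
force: [-2.3, 1.3, 3.7]
opening: 0.0116
gripper_force: 15.0
```

Emit:
move_arm --deltas '[0.015,0.0055,0,0,0,0.087,0,0.0296,0.0122,0,0,0,0.175,0,0.0434,0.0202,0,0,0,0.262,0,0.0565,0.0294,0,0,0,0.349,0,0.0688,0.0396,0,0,0,0.436,0,0.0801,0.0509,0,0,0,0.524,0,0.0904,0.0632,0,0,0,0.611,0,0.0996,0.0763,0,0,0,0.698,0]'

```text
t: 22.28
tool_pos: [0.6174, 0.0239, 0.1841]
orientation: [2.953, 1.069, 0.001]
force: [1.0, -5.4, 1.1]
opening: 0.0115
gripper_force: 15.0
```

Emit:
move_arm --deltas '[0.015,0.0055,0,0,0,0.087,0,0.0296,0.0122,0,0,0,0.175,0,0.0434,0.0202,0,0,0,0.262,0,0.0565,0.0294,0,0,0,0.349,0,0.0688,0.0396,0,0,0,0.436,0,0.0801,0.0509,0,0,0,0.524,0,0.0904,0.0632,0,0,0,0.611,0,0.0996,0.0763,0,0,0,0.698,0,0.0996,0.0763,0,0,0,0.698,0]'

```text
t: 23.4
tool_pos: [0.7428, 0.0281, 0.1842]
orientation: [3.14, -0.002, 0.002]
force: [-2.1, -5.7, 4.3]
opening: 0.0117
gripper_force: 15.0
```

```bash
python3 - <<'E'
from h import *
import go
go.tgt([".741,.031,.182,-90"]);print(np.round(robot.read_state()["q"],2))
E
```

```text
t 23.4 pos [0.7428 0.0281 0.1842] yaw -90.08 F [-2.1 -5.7  4.3] open 0.0117
.741,.031,.182,-90 [-0.0018 -0.0029  0.0021] [ 0.0014 -0.001  -0.0014]
[-0.03  0.54  1.07 -0.    1.53  1.54]
```

Emit:
move_arm --deltas '[0,0,0,0,0,0,0.2,0,0,0,0,0,0,0.4,0,0,0,0,0,0,0.4,0,0,0,0,0,0,0.4,0,0,0,0,0,0,0.4,0,0,-0.02,0,0,0,0.4,0,0,-0.06,0,0,0,0.4,0,0,-0.11,0,0,0,0.4,-0.05,0,-0.16,0,0,0,0.4,-0.11,0,-0.18,0,0,0,0.4,-0.17,0,-0.18,0,0,0,0.4,-0.23,0,-0.18,0,0,0,0.4]'

```text
t: 24.9
tool_pos: [0.5131, 0.0297, 0.3663]
orientation: [3.141, -0.0, 0.006]
force: [0.0, -0.1, 1.9]
opening: 0.0373
gripper_force: 0.0
```

```bash
python3 - <<'E'
from h import *
import go
go.tgt([])
p,d,P,K,W=cam("top");q,_,S,_,_=cam("scene");save("e.png",np.hstack([cv2.resize(p,(400,300)),cv2.resize(q,(400,300))]))
def c(P,n,lo,hi,x,y,r):
    m=(P[...,2]>lo)&(P[...,2]<hi)&(np.hypot(P[...,0]-x,P[...,1]-y)<r);print(n,m.sum(),P[m].mean(0).round(4))
for P in(P,S):
    c(P,"bottle",.115,.135,.503,.327,.04);c(P,"flask",.16,.175,.533,.112,.03);c(P,"conical",.13,.145,.786,-.153,.03);c(P,"dropper",.27,.285,.618,-.309,.03);c(P,"collar",.285,.31,.4705,-.1795,.025);c(P,"door handle",.195,.216,.741,.031,.04)
    m=(abs(P[...,2]-.204)<.008)&(P[...,1]>-.1)&(P[...,1]<.2)&(P[...,0]>.6)&(P[...,0]<.73);Q=P[m];print(cv2.minAreaRect((Q[:,:2]*1000).astype(np.float32)) if len(Q)>5 else len(Q))
E
```

```text
t 24.9 pos [0.5131 0.0297 0.3663] yaw -90.01 F [ 0.  -0.1  1.9] open 0.0373
bottle 122 [0.5028 0.3255 0.1257]
flask 0 [nan nan nan]
conical 67 [ 0.7843 -0.1518  0.1375]
dropper 59 [ 0.6164 -0.3072  0.2749]
collar 352 [ 0.4704 -0.178   0.294 ]
door handle 26 [0.7396 0.0305 0.2062]
((682.8067016601562, 7.311729431152344), (40.638919830322266, 213.56027221679688), 1.8463698625564575)
bottle 99 [0.5089 0.3217 0.1244]
flask 99 [0.5361 0.1094 0.1676]
conical 162 [ 0.7889 -0.1552  0.1379]
dropper 84 [ 0.6221 -0.3095  0.2751]
collar 218 [ 0.4787 -0.1811  0.294 ]
door handle 92 [0.7299 0.0285 0.2031]
((669.0862426757812, 5.429771423339844), (70.318603515625, 210.91566467285156), 0.06539011746644974)<stdin>:6: RuntimeWarning: Mean of empty slice.
  ret = um.true_divide(
```

View pics/e.png

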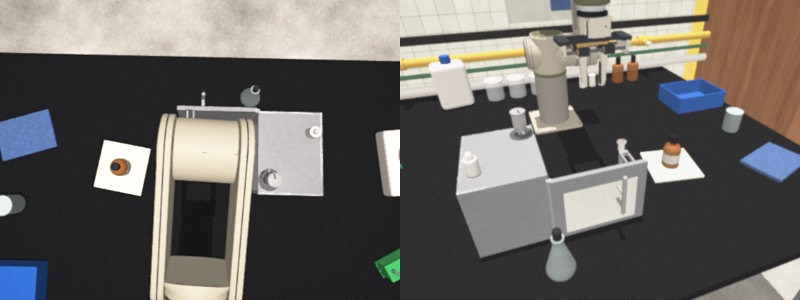

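The final pictures show the door at about 90°, the bottle upright on the tile (120,167 in the top view), the collar parked, and everything else in place. I'll hold for a moment, then hand in.

Emit:
move_arm --deltas '[0,0,0,0,0,0,0.4,0,0,0,0,0,0,0.4,0,0,0,0,0,0,0.4]'

```text
t: 25.38
tool_pos: [0.5157, 0.0296, 0.3637]
orientation: [-3.142, 0.001, 0.0]
force: [-0.2, 0.4, -0.1]
opening: 0.0373
gripper_force: 0.0
```

```bash
python3 -c "
from plant import robot
print(robot.close_job())"
```

```text
the job is handed in; nothing more can be done
None
```

The job is handed in at about 25 s, verdict not reported: bottle upright mid-tile, collar turned fully and parked (lift about 11 mm), door open at about 90° and released, and the other vessels and the dropper where they stood.

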